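# Check the lid stay of a camera-test case

## Task

Check the lid stay of the dark test case with the blue handle: raise its lid until the folding stay locks, then let go and leave the lid standing open by itself for a couple of seconds. Then break the stay by pressing its red release bar down, so that the lid comes down and ends fully shut. Leave the other case, with the white handle, shut.

Things in the scene. Friction and masses are not known exactly. Their poses are not given: they have to be found in the camera images.
- blue_case: Fixed dark case, 180 (x) by 200 (y) by 100 mm high, with the blue-handled lid. Origin: centre of its underside; +x from handle side to hinge side, z up. Lid hinge axis: along y at x 90, z 100 mm. Handle: blue round bar 12 mm thick, 130 mm long, along y, on two arms 60 mm either side of its middle; it can turn in the grip. Bar centre with lid shut: (-135, 0, 131) mm; it turns with the lid.
- blue_lid (a joint): Angle of the blue-handled lid (0.6 kg), rad: 0 shut, growing as it opens; 3 to 7 N at the bar raise it. A two-link folding stay on the case's right side (-y) stops it at 1.23. Let go above 1.17, the stay's spring snaps its elbow past straight and locks, lid at 1.22, within a second; let go below 1.1, the lid sinks shut by itself, slowed by a damper, in 2 to 5 s.
- blue_release (a point): Middle of the red release bar at the stay's elbow: cylinder 20 mm thick, 75 mm long along case y, from 116 to 191 mm right (-y) of the case's middle (lid ends at 100). Case frame: (-3, -158, 144) mm when locked, (-9, -158, 27) when shut. It swings about x -60, z 88 mm, radius 80. Pressed 50 mm down from locked (3 to 8 N; it moves some 20 mm to +x) the stay is broken and the lid sinks shut.
- grey_lid (a joint): Angle, rad, of the lid of the other case: same make and size, but its handle bar and lid panel are white. 0 shut; leave it shut.

How it is judged:
By the outcome, as a careful person would: the job done as asked, in the order asked, and still so for the second after the job is handed in, with the robot touching nothing.
It also fails if it takes over 46 s, if anything falls off the work surface, if the arm or the gripper's body presses on something with over 40 N, if the wrist force passes 120 N, or if a joint passes its speed limit or range.

## Robot

A 6-joint arm with a two-finger parallel gripper is mounted at the origin on the work surface. World frame = base frame: x ahead of the robot, y to its left, z up, the work surface at z = 0. Lengths are in m, angles in rad, forces in N, time in s.
With the tool pointing down it reaches from about 0.325 to 0.9 m from the base axis. Payload 3.5 kg.
Tool frame: the origin (TCP) lies on the centre line of the jaws, within the pads' length; the fingertips stand 19 mm ahead of it and the grasp point (between the pads) is the TCP (bot.tips_ahead is the distance from the TCP to the fingertips, in m); z points along the fingers, x is the direction in which the jaws open and shut, and the axes are right-handed (so a half turn about z gives the same grasp; the last joint's range is limited). The gripper opens to 85 mm and grips with 20 to 120 N. Pads are 22 mm wide; open, the fingers measure 114 mm over their backs; the gripper's body (76 mm by 85 mm) begins 54 mm behind the grasp point. The pads swing forward as they close: fully open they stand 13 mm farther back than shut.
Start: joints at [1.202, 0.276, -0.026, 1.268, 0, 1.467], TCP at [0.164, 0.603, 0.25] pointing down, gripper open.
Joint ranges: [-3.12, 3.12], [-0.85, 1.88], [-1.08, 1.24], [-1.95, 2.15], [-1.57, 1.53], [-3.14, 3.14]. Speed limits (rad/s): [2.57, 2.57, 3.14, 3.14, 3.14, 3.14].

## Interface

Orientations are given as a unit quaternion [x, y, z, w].
In Python, from bench import sensors, viewer, bot gives the robot as it stands.
- The arm moves only by the tool play_rows, never from a script. Its argument "rows" is a list that holds one entry, the list of rows, each a list of 5 numbers: the finger opening in mm, from 0 to 85.4, then the shift along the tool's x, y, z in mm, then the turn about the tool's z in degrees. A call has 1 to 12 rows; each row shifts and turns the commanded pose from where the row before left it, along the tool's axes as they then stand; what a row does not reach is not made up. A row lasts 1/10 s, in which the tool goes at most 50 mm and 8.59 degrees, less where a joint would pass 70% of its speed; a pose out of reach is approached as far as the arm can. A call is refused whole if a number of a shift passes 50 or a number of a turn 8.59, either way. A call with a gripper value outside its range is refused whole. The fingers move at their own pace and stop on an object; "grip_force" is the grip in N (left out, the last holds). Time passes only in rows, so rows that do not move let the fingers close. It gives the time, the measured TCP pose, the force and the opening at its end, in the units of the state.
- sensors.observe(): the state, without advancing time (a new reading comes with each control period).
- viewer.capture(name): name is "scene" or "top"; returns the picture (480x640x3 uint8, red, green, blue); there is no depth.
- viewer.get_calibration(name): a dict with "fovy" (degrees; the focal length in pixels is half the picture's height over the tangent of half this angle, whatever the lens; pixels are square), "cx", "cy" (the principal point, pixels), "distortion" ([k1, k2, p1, p2, k3] as OpenCV has them; the pictures are not rectified), "R" (3x3) and "t" (3): a world point X has camera coordinates R X + t. Camera axes: x right, y down, z forward; pixel columns grow to the right and rows downward; lengths in m; the calibration is good to about 2 mm. A picture is of the moment at which its call begins. get_calibration takes no time and is no camera call.
- bot.sign_off(): hands the job in, once; it reports no verdict.
The state is a dict: "clock": time; "joint_pos": joint angles; "qd": joint speeds; "joint_torque": joint torques, N m; "position": TCP position; "orientation": TCP orientation; "force": force on the tool from outside, world axes, zero at the start; "torque": the same for the moment, N m; "finger_gap": opening from 0.0 (shut) to 1.0 (fully open).
Only numpy, scipy, OpenCV 4.12 (cv2) and the standard library are available. Lean on these libraries where they do the work, as an engineer would, in place of code of your own. Each camera call takes 0.05 s, during which the arm holds its last target.

## Working session

There is one attempt and no reset: what is moved stays moved. The work goes in short steps, Python scripts to look and compute and a tool call to move; the robot and the scene stay as the last step left them, time stands still between calls to the robot, and variables do not carry over. Pictures are saved under pics/ and viewed, and the job is handed in when it is done.

Besides the shell and the picture viewer there is one more tool, called after ">>>" by a JSON object that holds its "fn" and its "kwargs", one argument or row to a line. play_rows: Moves the arm, as the interface text tells. Its arguments: {"type":"object","properties":{"rows":{"type":"array","items":{"type":"array","items":{"type":"array","items":{"type":"number"}}}},"grip_force":{"type":"number"}},"required":["rows"]}

```bash
mkdir -p pics; ls
python3 - <<'E'
from bench import sensors, viewer, bot
import cv2
print(sensors.observe())
for n in("scene","top"):
    print(n,viewer.get_calibration(n)); cv2.imwrite(f"pics/{n}0.png",viewer.capture(n)[:,:,::-1])
E
```

```text
pics
{'clock': 0.0, 'joint_pos': array([ 1.20162895e+00,  2.77133620e-01, -2.78931501e-02,  1.26796303e+00,
        2.16533437e-05,  1.46737064e+00]), 'qd': array([ 7.53001134e-04, -1.46585087e-03, -9.75239553e-05, -4.25771077e-04,
        5.51248813e-05, -2.19858523e-04]), 'joint_torque': array([ 4.37132076e-04, -4.45512271e+01,  2.95201564e+01,  1.62478723e-02,
       -1.35681266e-04, -1.36972938e-05]), 'position': array([0.16389645, 0.60237477, 0.24915346]), 'orientation': array([ 7.94551288e-01,  6.07196054e-01, -9.41158243e-04,  5.63173786e-04]), 'force': array([-0.23055288, -0.07924157,  0.00664241]), 'torque': array([-0.04970276,  0.0492238 ,  0.02250499]), 'finger_gap': 1.0024220973946687}
scene {'fovy': 52.55957797303021, 'cx': 309.7092757168495, 'cy': 243.04040237709455, 'distortion': array([-0.06163385,  0.        ,  0.        ,  0.        ,  0.        ]), 'R': array([[-0.13994297,  0.98998745, -0.01846123],
       [ 0.78692006,  0.09988265, -0.6089173 ],
       [-0.60097653, -0.0997412 , -0.79301885]]), 't': array([ 0.1284615 , -0.39434922,  1.24689814])}
top {'fovy': 42.62225943200302, 'cx': 327.77192974384906, 'cy': 237.79799169606122, 'distortion': array([-0.05859448,  0.        ,  0.        ,  0.        ,  0.        ]), 'R': array([[ 0.02479102, -0.99969123, -0.00168855],
       [-0.96980158, -0.02363977, -0.24274692],
       [ 0.24263205,  0.0076555 , -0.97008818]]), 't': array([-0.07509952,  0.61782742,  1.09517499])}
```

View pics/scene0.png

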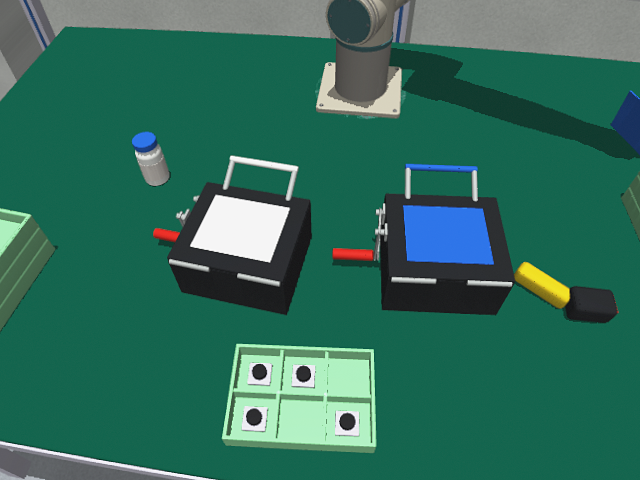

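View pics/top0.png

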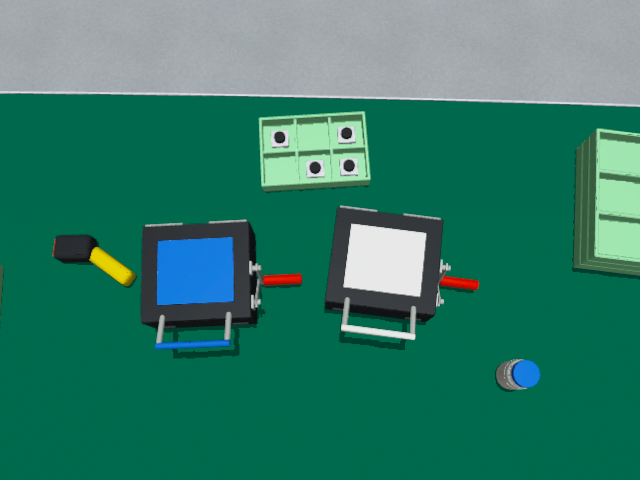

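Top view: blue case at about (198,273), its handle bar runs from (157,346) to (229,343), red bar from (263,281) to (301,279); the white case is at (385,262). I'll zoom in for accuracy.

Run:
```python
import cv2
a=cv2.imread("pics/top0.png")[205:365,130:310]; cv2.imwrite("pics/c1.png",cv2.resize(a,None,fx=4,fy=3.75 if 0 else 3.7,interpolation=cv2.INTER_CUBIC)[:600])
a=cv2.imread("pics/scene0.png")[150:325,325:525]; cv2.imwrite("pics/c2.png",cv2.resize(a,None,fx=3,fy=3,interpolation=cv2.INTER_CUBIC))
```

```text
(no output)
```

View pics/c1.png

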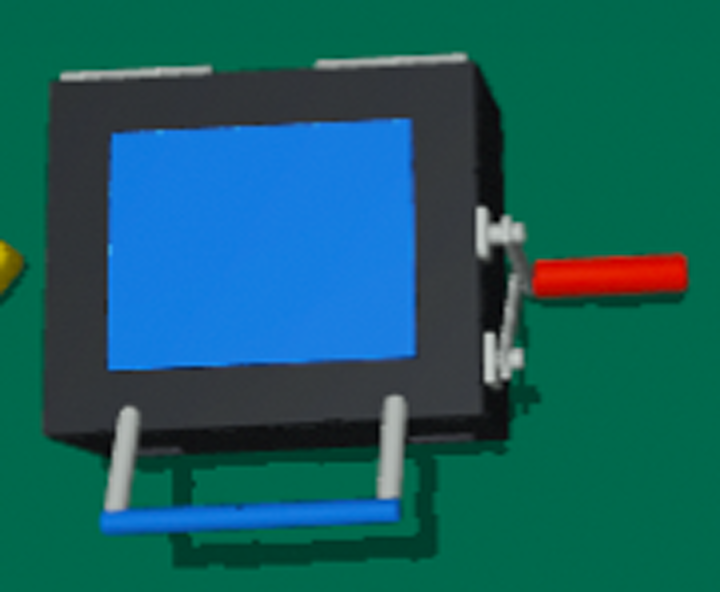

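View pics/c2.png

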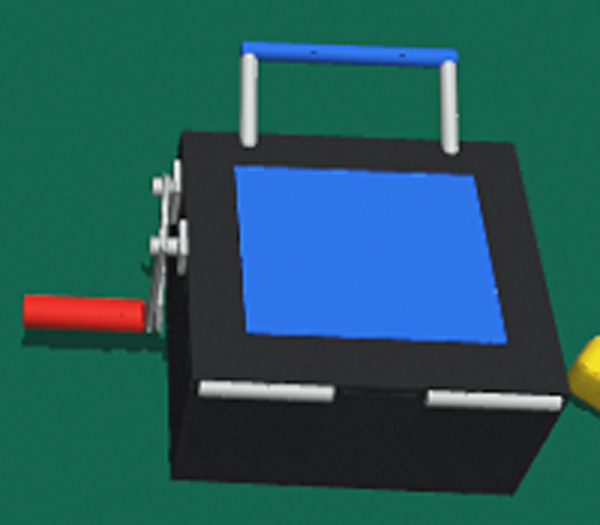

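```bash
cat > h.py <<'E'
import numpy as np, cv2
from bench import sensors, viewer, bot
from scipy.optimize import least_squares
def proj(n,X):
    c=viewer.get_calibration(n); f=240/np.tan(np.radians(c["fovy"]/2))
    K=np.array([[f,0,c["cx"]],[0,f,c["cy"]],[0,0,1]])
    return cv2.projectPoints(np.asarray(X,float).reshape(-1,3),cv2.Rodrigues(c["R"])[0],c["t"],K,c["distortion"])[0][:,0]
def w(p,X):
    c,s=np.cos(p[2]),np.sin(p[2]); X=np.asarray(X,float)
    return X@np.array([[c,-s,0],[s,c,0],[0,0,1]]).T+[p[0],p[1],0]
E
cat > fit.py <<'E'
from h import *
M=np.array([[-135,65,131],[-135,-65,131],[-9,-116,27],[-9,-191,27]])/1e3
T=np.array([[155.5,345.8],[230,342.8],[263.2,279.9],[301.7,278.5]])
S=np.array([[477.3,169],[406,167],[374,255],[333,253.7]])
def r(p): X=w(p,M); return np.concatenate([(proj("top",X)-T).ravel(),(proj("scene",X)-S).ravel()])
s=least_squares(r,[.5,.15,0]); print(s.x,np.degrees(s.x[2])); print(s.fun.reshape(-1,2).round(1))
print("handle",w(s.x,[[-.135,0,.131]]),"hinge",w(s.x,[[.09,0,.1]]),"rel locked",w(s.x,[[-.003,-.158,.144]]),w(s.x,[[-.009,-.158,.027]]))
np.save("pose.npy",s.x)
o=sensors.observe(); from scipy.spatial.transform import Rotation as R
print(R.from_quat(o["orientation"]).as_matrix().round(4))
E
python3 fit.py
```

```text
[0.54274699 0.18199192 0.07596884] 4.352694183480792
[[-0.5  0.4]
 [-0.9 -0.1]
 [-0.6  0.6]
 [-0.7  0.1]
 [-0.7  0.9]
 [-1.   0.3]
 [-0.7  0.4]
 [-0.4  0. ]]
handle [[0.40813637 0.17174599 0.131     ]] hinge [[0.63248741 0.18882254 0.1       ]] rel locked [[0.55174718 0.02421995 0.144     ]] [[0.54576449 0.02376457 0.027     ]]
[[ 2.627e-01  9.649e-01 -8.000e-04]
 [ 9.649e-01 -2.627e-01 -1.900e-03]
 [-2.100e-03 -2.000e-04 -1.000e+00]]
```

>>> {"fn": "play_rows", "kwargs": {
  "rows": [
    [[85,0,0,0,7.82],[85,0,0,0,7.82],[85,0,0,0,7.82],[85,0,0,0,7.82],[85,0,0,0,7.82],[85,0,0,0,7.82],[85,0,0,0,7.82],[85,0,0,0,7.82],[85,0,0,0,7.84]]
  ],
  "grip_force": 25
}}

```text
clock: 1.0
position: [0.164, 0.6026, 0.2496]
orientation: [0.999, 0.035, -0.0, 0.001]
force: [-0.4, -0.0, -0.2]
finger_gap: 0.994
```

```bash
cat > rel.py <<'E'
import sys
from h import *
from scipy.spatial.transform import Rotation as R
p=np.load("pose.npy"); o=sensors.observe(); m=R.from_quat(o["orientation"]).as_matrix()
t=[o["clock"],np.degrees(np.arctan2(m[1,0],m[0,0]))]; print("clock,yaw",np.round(t,2),"want",np.degrees(p[2]).round(2),"gap",o["finger_gap"].round(3),"F",o["force"].round(1),"pos",o["position"].round(4))
c,s=np.cos(p[2]),np.sin(p[2]); d=o["position"]-[p[0],p[1],0]
print("TCP in case mm",(1e3*np.array([c*d[0]+s*d[1],-s*d[0]+c*d[1],d[2]])).round(1))
for a in sys.argv[1:]:
    X=w(p,np.array([eval(a)])/1e3)[0]; print(a,"tool shift mm",(m.T@(X-o["position"])*1e3).round(1))
E
python3 rel.py "(-135,0,200)" "(-135,0,131)"
```

```text
Traceback (most recent call last):
  File "rel.py", line 5, in <module>
    t=[o["clock"],np.degrees(np.arctan2(m[1,0],m[0,0]))]; print("clock,yaw",np.round(t,2),"want",np.degrees(p[2]).round(2),"gap",o["finger_gap"].round(3),"F",o["force"].round(1),"pos",o["position"].round(4))
                                                                                                                                 ^^^^^^^^^^^^^^^^^^^^^
AttributeError: 'float' object has no attribute 'round'
```

```bash
sed -i 's/o\["finger_gap"\].round(3)/o["finger_gap"]/' rel.py; python3 rel.py "(-135,0,200)" "(-135,0,131)"
```

```text
clock,yaw [1.   4.05] want 4.35 gap 0.9940632955874207 F [-0.4 -0.  -0.2] pos [0.164  0.6026 0.2496]
TCP in case mm [-345.7  448.2  249.6]
(-135,0,200) tool shift mm [213.1 447.   50.1]
(-135,0,131) tool shift mm [213.2 446.9 119.1]
```

>>> {"fn": "play_rows", "kwargs": {
  "rows": [
    [[85,17.8,37.2,4.2,0],[85,17.8,37.2,4.2,0],[85,17.8,37.2,4.2,0],[85,17.8,37.2,4.2,0],[85,17.8,37.2,4.2,0],[85,17.8,37.2,4.2,0],[85,17.8,37.2,4.2,0],[85,17.8,37.2,4.2,0],[85,17.8,37.2,4.2,0],[85,17.8,37.2,4.2,0],[85,17.8,37.2,4.2,0],[85,17.3,37.8,4,0]]
  ]
}}

```text
clock: 2.2
position: [0.411, 0.172, 0.1997]
orientation: [0.999, 0.038, -0.0, -0.0]
force: [0.6, 0.6, 0.5]
finger_gap: 0.995
```

```bash
python3 rel.py "(-135,0,131)"; python3 -c "
from h import *
for n in('scene','top'): cv2.imwrite(f'pics/{n}1.png',viewer.capture(n)[:,:,::-1])"
```

```text
clock,yaw [2.2  4.38] want 4.35 gap 0.9954388723583335 F [0.6 0.6 0.5] pos [0.411  0.172  0.1997]
TCP in case mm [-132.2    0.   199.7]
(-135,0,131) tool shift mm [-2.8  0.  68.7]
```

View pics/scene1.png

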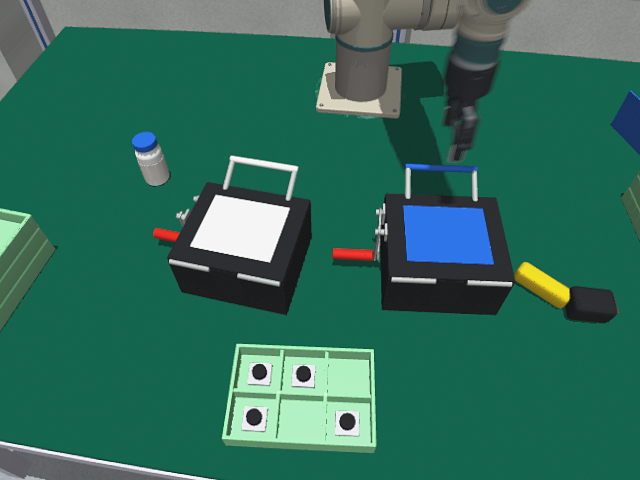

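View pics/top1.png

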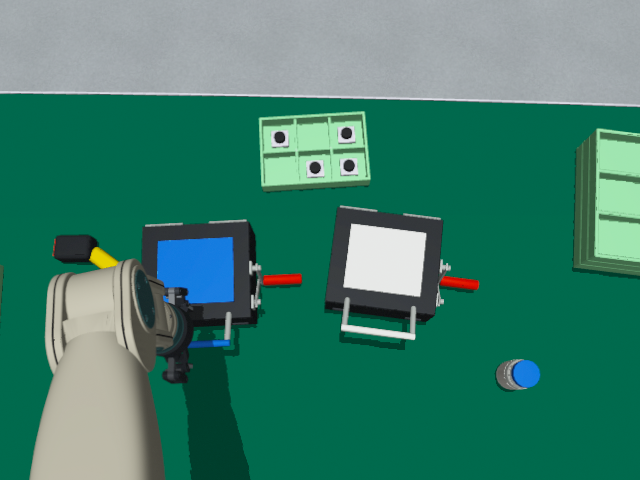

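```bash
python3 rel.py "(-135,0,131)"; python3 -c "
from h import *
print(proj('scene',[[.408,.172,.2],[.408,.172,.181]]),proj('top',[[.408,.172,.2]]))"
```

```text
clock,yaw [2.3  3.99] want 4.35 gap 0.99556363916199 F [-0.8  0.2  0.7] pos [0.4122 0.1701 0.1994]
TCP in case mm [-131.1   -2.   199.4]
(-135,0,131) tool shift mm [-3.9 -2.1 68.4]
[[448.61740414 139.19397821]
 [446.41463142 147.62817432]] [[182.73835141 341.42691045]]
```

>>> {"fn": "play_rows", "kwargs": {
  "rows": [
    [[85,-1,0,15,0],[85,-1,0,15,0],[85,-1,0,15,0],[85,-1,0,14,0],[85,0,0,9,0],[85,0,0,0,0],[85,0,0,0,0]]
  ]
}}

```text
clock: 3.0
position: [0.4067, 0.1736, 0.1323]
orientation: [0.999, 0.038, -0.0, -0.0]
force: [-0.2, 0.5, 0.0]
finger_gap: 0.996
```

```bash
python3 rel.py "(-135,0,131)"; python3 -c "
from h import *
for n in('scene',): cv2.imwrite(f'pics/{n}2.png',cv2.resize(viewer.capture(n)[90:290,340:540,::-1],None,fx=3,fy=3))"
```

```text
clock,yaw [3.  4.4] want 4.35 gap 0.9959164479758551 F [-0.2  0.5  0. ] pos [0.4067 0.1736 0.1323]
TCP in case mm [-136.3    2.   132.3]
(-135,0,131) tool shift mm [1.3 2.  1.3]
```

View pics/scene2.png

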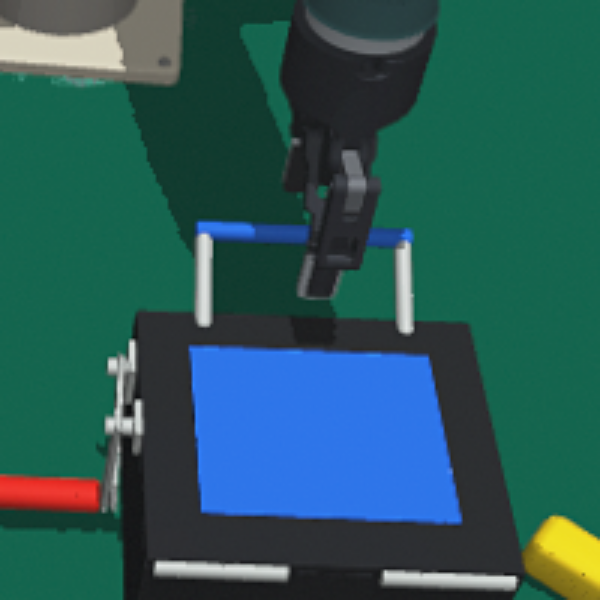

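The fingers straddle the blue bar near its middle (crop 320,235). Closing.

>>> {"fn": "play_rows", "kwargs": {
  "rows": [
    [[0,0.5,0.5,1,0],[0,0,0,0,0],[0,0,0,0,0],[0,0,0,0,0],[0,0,0,0,0],[0,0,0,0,0],[0,0,0,0,0]]
  ],
  "grip_force": 40
}}

```text
clock: 3.75
position: [0.4076, 0.1728, 0.1313]
orientation: [0.999, 0.038, 0.0, 0.0]
force: [-0.0, 0.1, 1.1]
finger_gap: 0.122
```

```bash
python3 rel.py "(-135,0,131)"
python3 - <<'E'
import numpy as np
a0=np.arctan2(31,225);r=np.hypot(31,225)
th=np.concatenate([np.linspace(0,1.21,13)])
P=np.c_[90-r*np.cos(a0+th),100+r*np.sin(a0+th)]
print(np.c_[th[1:],np.diff(P,axis=0)].round(2),P[-1])
E
```

```text
clock,yaw [3.75 4.37] want 4.35 gap 0.1217387696118803 F [-0.   0.1  1.1] pos [0.4076 0.1728 0.1313]
TCP in case mm [-135.5    1.1  131.3]
(-135,0,131) tool shift mm [0.5 1.1 0.3]
[[ 0.1   4.26 22.49]
 [ 0.2   6.51 21.95]
 [ 0.3   8.68 21.18]
 [ 0.4  10.77 20.2 ]
 [ 0.5  12.75 19.01]
 [ 0.6  14.6  17.63]
 [ 0.71 16.3  16.07]
 [ 0.81 17.83 14.35]
 [ 0.91 19.19 12.48]
 [ 1.01 20.35 10.49]
 [ 1.11 21.3   8.39]
 [ 1.21 22.04  6.2 ]] [ 39.57473077 321.45720179]
```

>>> {"fn": "play_rows", "kwargs": {
  "rows": [
    [[0,1.8,0,-11.3,0],[0,2.4,0,-11.2,0],[0,3,0,-11,0],[0,3.5,0,-10.9,0],[0,4.1,0,-10.7,0],[0,4.6,0,-10.5,0],[0,5.1,0,-10.2,0],[0,5.6,0,-10,0],[0,6.1,0,-9.7,0],[0,6.6,0,-9.3,0],[0,7.1,0,-9,0],[0,7.5,0,-8.6,0]]
  ]
}}

```text
clock: 4.95
position: [0.4624, 0.177, 0.2541]
orientation: [0.999, 0.038, -0.003, 0.0]
force: [-7.3, -1.0, -0.7]
finger_gap: 0.121
```

```bash
cat > ang.py <<'E'
from h import *
p=np.load("pose.npy");o=sensors.observe();d=o["position"]-[p[0],p[1],0];c,s=np.cos(p[2]),np.sin(p[2])
x=1e3*(c*d[0]+s*d[1])-90;z=1e3*d[2]-100;print("theta",np.arctan2(z,-x)-np.arctan2(31,225),"r",np.hypot(x,z))
E
python3 rel.py; python3 ang.py
```

```text
clock,yaw [4.95 4.39] want 4.35 gap 0.12058412833244597 F [-7.3 -1.  -0.7] pos [0.4624 0.177  0.2541]
TCP in case mm [-80.5   1.1 254.1]
theta 0.5979063467781849 r 229.78016315852483
```

>>> {"fn": "play_rows", "kwargs": {
  "rows": [
    [[0,8.5,0,-8.2,0],[0,8.8,0,-7.8,0],[0,8.7,0,-7.4,0],[0,9.1,0,-7,0],[0,9.4,0,-6.5,0],[0,9.7,0,-6,0],[0,10,0,-5.5,0],[0,10.3,0,-5,0],[0,10.5,0,-4.5,0],[0,10.8,0,-3.9,0],[0,10.9,0,-3.4,0],[0,11,0,-2.8,0]]
  ]
}}

```text
clock: 6.15
position: [0.5829, 0.1862, 0.3245]
orientation: [0.999, 0.038, 0.001, -0.0]
force: [-3.5, -0.8, 5.4]
finger_gap: 0.124
```

```bash
python3 rel.py; python3 ang.py
```

```text
clock,yaw [6.15 4.37] want 4.35 gap 0.12395107497886682 F [-3.5 -0.8  5.4] pos [0.5829 0.1862 0.3245]
TCP in case mm [ 40.3   1.1 324.5]
theta 1.2161407599733645 r 229.92623546857604
```

>>> {"fn": "play_rows", "kwargs": {
  "rows": [
    [[0,0.5,0,0,0],[0,0,0,0,0]]
  ]
}}

```text
clock: 6.35
position: [0.5839, 0.1863, 0.3244]
orientation: [0.999, 0.038, 0.002, -0.0]
force: [-2.6, -0.4, 5.1]
finger_gap: 0.12
```

```bash
python3 rel.py; python3 ang.py;  python3 -c "
from h import *
for n in('scene',): cv2.imwrite(f'pics/{n}3.png',viewer.capture(n)[:,:,::-1])"
```

```text
clock,yaw [6.35 4.36] want 4.35 gap 0.12012119151143785 F [-2.6 -0.4  5.1] pos [0.5839 0.1863 0.3244]
TCP in case mm [ 41.4   1.1 324.4]
theta 1.2204545314597122 r 229.64115932553096
```

View pics/scene3.png

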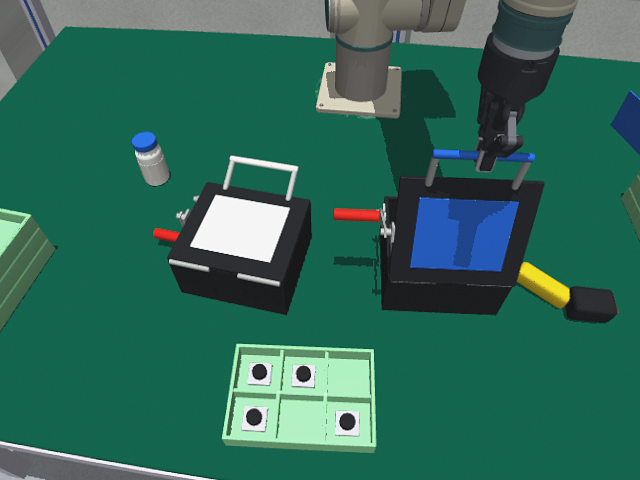

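Lid is up about 1.22, red bar raised to (357,215). Letting go and backing off upward.

>>> {"fn": "play_rows", "kwargs": {
  "rows": [
    [[85,0,0,0,0],[85,0,0,0,0],[85,0,0,0,0],[85,0,0,0,0],[85,0,0,0,0],[85,0,0,0,0],[85,0,0,-10,0],[85,0,0,-20,0],[85,0,0,-20,0],[85,0,0,-20,0],[85,0,0,0,0],[85,0,0,0,0]]
  ]
}}

```text
clock: 7.6
position: [0.5827, 0.1863, 0.3921]
orientation: [0.999, 0.038, 0.001, -0.0]
force: [-1.0, -0.5, -0.8]
finger_gap: 0.995
```

```bash
python3 rel.py "(0,-163,300)";  python3 -c "
from h import *
for n in('scene','top'): cv2.imwrite(f'pics/{n}4.png',viewer.capture(n)[:,:,::-1])
p=np.load('pose.npy')
print(proj('scene',w(p,np.array([[-3,-121,144],[-3,-191,144]])/1e3)))"
```

```text
clock,yaw [7.6  4.37] want 4.35 gap 0.9950184780379432 F [-1.  -0.5 -0.8] pos [0.5827 0.1863 0.3921]
TCP in case mm [ 40.1   1.2 392.1]
(0,-163,300) tool shift mm [-40.3 164.2  92. ]
[[376.41024376 216.25990828]
 [333.77016616 214.66557578]]
```

View pics/scene4.png

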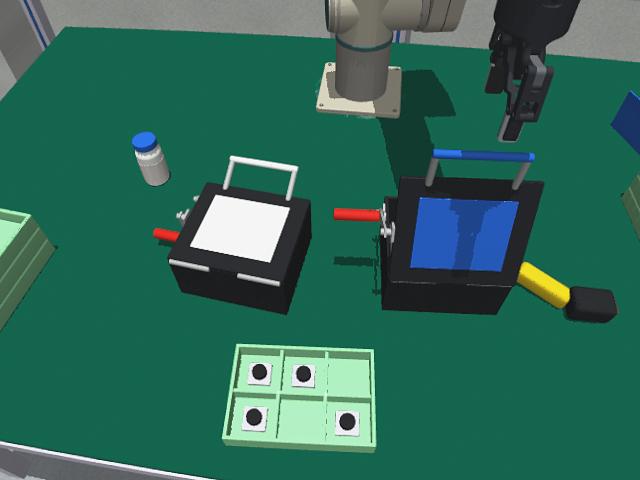

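View pics/top4.png

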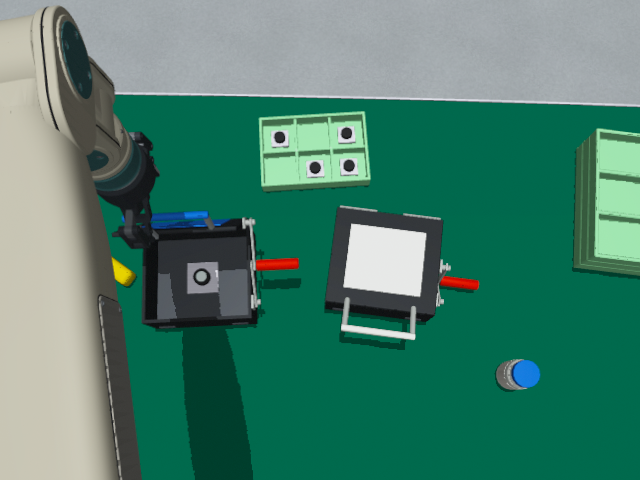

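Stay is locked: red bar at (334–379, 215) in the scene matches the predicted locked position. Letting it stand while I close the fingers.

>>> {"fn": "play_rows", "kwargs": {
  "rows": [
    [[0,0,0,0,0],[0,0,0,0,0],[0,0,0,0,0],[0,0,0,0,0],[0,0,0,0,0],[0,0,0,0,0],[0,0,0,0,0],[0,0,0,0,0],[0,0,0,0,0],[0,0,0,0,0],[0,0,0,0,0],[0,0,0,0,0]]
  ]
}}

```text
clock: 8.9
position: [0.5824, 0.1862, 0.3915]
orientation: [0.999, 0.038, 0.0, 0.0]
force: [-0.3, -0.4, 0.2]
finger_gap: -0.002
```

>>> {"fn": "play_rows", "kwargs": {
  "rows": [
    [[0,0,0,0,0],[0,0,0,0,0],[0,0,0,0,0],[0,0,0,0,0],[0,0,24,0,0],[0,-5,25,0,0],[0,-8,25,0,0],[0,-10,25,0,0],[0,-10,25,0,0],[0,-10,25,0,0],[0,0,24,0,0],[0,0,0,0,0]]
  ]
}}

```text
clock: 10.1
position: [0.5527, 0.0082, 0.3916]
orientation: [0.999, 0.036, 0.0, 0.0]
force: [1.3, -0.2, 0.6]
finger_gap: 0.002
```

```bash
python3 rel.py "(-1,-172,200)";  python3 -c "
from h import *
for n in('scene','top'): cv2.imwrite(f'pics/{n}5.png',viewer.capture(n)[:,:,::-1])"
```

```text
clock,yaw [10.1   4.18] want 4.35 gap 0.0018626433212244602 F [ 1.3 -0.2  0.6] pos [0.5527 0.0082 0.3916]
TCP in case mm [  -3.3 -174.   391.6]
(-1,-172,200) tool shift mm [  2.2  -2.2 191.6]
```

View pics/scene5.png

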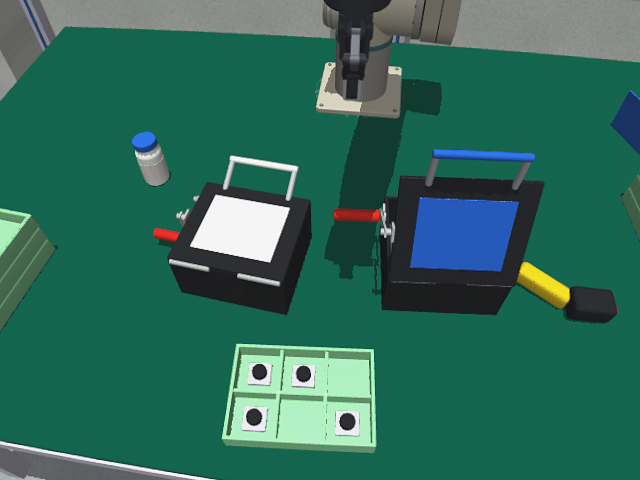

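View pics/top5.png

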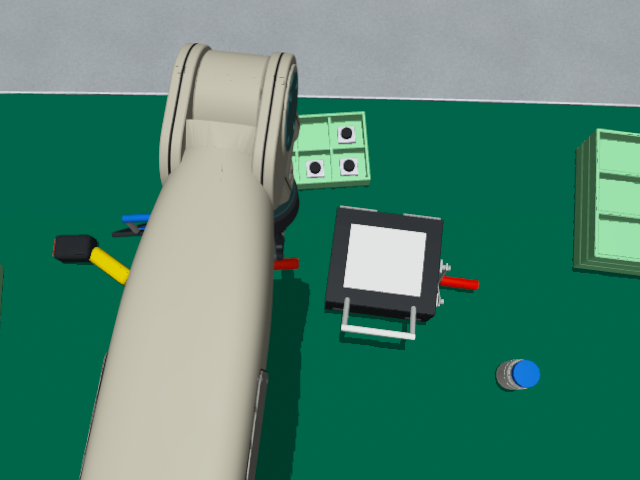

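```bash
python3 -c "
from h import *
for h in (0,.05,.1,.15,.2,.25): print(h,proj('scene',[[.584,.186,.324+h]])[0].round(),proj('scene',[[.4,.16,.2+h]])[0].round(),proj('top',[[.5527,.0082,.39+h]])[0].round())
print(sensors.observe()['joint_pos'].round(3))
c=viewer.get_calibration('top'); print(-c['R'].T@c['t']); c=viewer.get_calibration('scene'); print(-c['R'].T@c['t'])
"
```

```text
0 [484. 155.] [441. 136.] [277. 228.]
0.05 [495. 124.] [447. 112.] [274. 219.]
0.1 [507.  89.] [453.  86.] [270. 207.]
0.15 [520.  49.] [460.  57.] [266. 195.]
0.2 [535.   3.] [468.  26.] [262. 180.]
0.25 [553. -50.] [476.  -9.] [256. 163.]
[-9.900e-02  1.080e-01  6.000e-02  1.523e+00  1.000e-03  1.397e+00]
[ 0.33530725 -0.06885515  1.21226521]
[1.07765511 0.03658049 0.75105923]
```

The lid is standing open on its own (over 3 s now). Lowering over the red bar.

>>> {"fn": "play_rows", "kwargs": {
  "rows": [
    [[0,1,0,18,0],[0,0.5,0,18,0],[0,0,0,18,0],[0,0,0,18,0],[0,0,0,18,0],[0,0,0,18,0],[0,0,0,18,0],[0,0,0,18,0],[0,0,0,18,0],[0,0,0,16,0],[0,0,0,8,0],[0,0,0,0,0]]
  ]
}}

```text
clock: 11.4
position: [0.5532, 0.0115, 0.2042]
orientation: [0.999, 0.039, -0.001, -0.0]
force: [-0.1, 0.1, -0.6]
finger_gap: -0.0
```

```bash
python3 rel.py "(-2,-174,173)";  python3 -c "
from h import *
for n in('scene',): cv2.imwrite(f'pics/{n}6.png',viewer.capture(n)[:,:,::-1])"
```

```text
clock,yaw [11.4   4.44] want 4.35 gap -1.5231252608267075e-05 F [-0.1  0.1 -0.6] pos [0.5532 0.0115 0.2042]
TCP in case mm [  -2.5 -170.8  204.2]
(-2,-174,173) tool shift mm [ 0.6  3.2 31.2]
```

View pics/scene6.png

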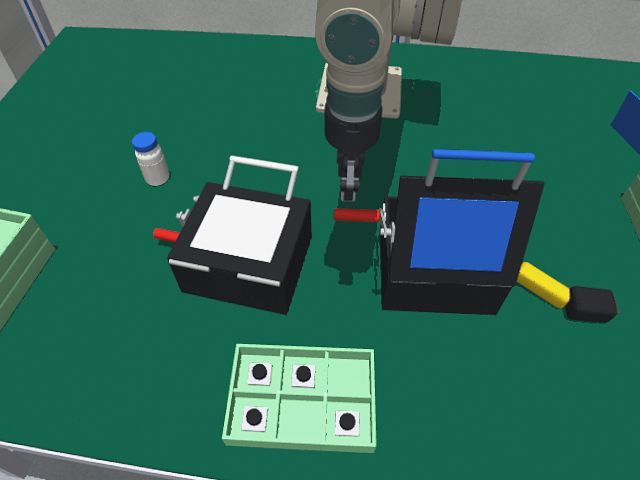

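>>> {"fn": "play_rows", "kwargs": {
  "rows": [
    [[0,0,1,10,0],[0,0,1,10,0],[0,0,0,8,0],[0,2,0,5,0],[0,4,0,5,0],[0,3.5,0,5,0],[0,3,0,5,0],[0,2.5,0,5,0],[0,2,0,5,0]]
  ]
}}

```text
clock: 12.35
position: [0.5733, 0.0098, 0.1482]
orientation: [0.999, 0.038, 0.002, 0.0]
force: [3.3, -0.3, 3.9]
finger_gap: -0.0
```

```bash
python3 rel.py;  python3 -c "
from h import *
for n in('scene',): cv2.imwrite(f'pics/{n}7.png',viewer.capture(n)[:,:,::-1])"
```

```text
clock,yaw [12.35  4.37] want 4.35 gap -0.0001447889232664906 F [ 3.3 -0.3  3.9] pos [0.5733 0.0098 0.1482]
TCP in case mm [  17.4 -174.1  148.2]
```

View pics/scene7.png

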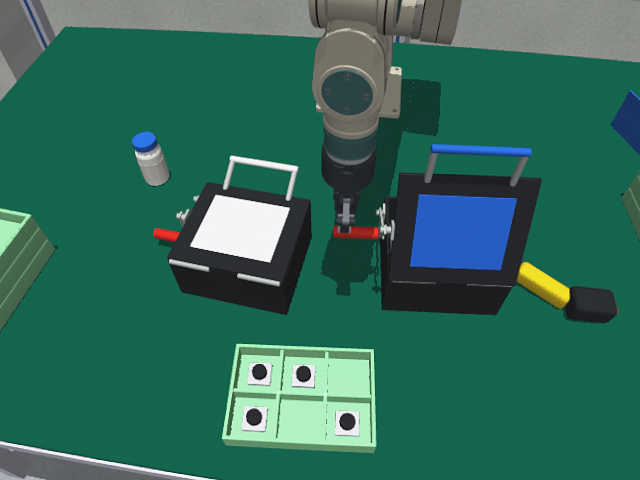

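Bar is pressed about 25 mm at 4 N; continuing.

>>> {"fn": "play_rows", "kwargs": {
  "rows": [
    [[0,1,0,5,0],[0,1,0,5,0],[0,1,0,5,0],[0,0.5,0,5,0],[0,0,0,5,0],[0,0,0,5,0],[0,0,0,5,0],[0,0,0,0,0]]
  ]
}}

```text
clock: 13.2
position: [0.5716, 0.0103, 0.1101]
orientation: [0.999, 0.038, -0.003, -0.0]
force: [-1.0, 0.1, 0.3]
finger_gap: -0.003
```

```bash
python3 rel.py;  python3 -c "
from h import *
for n in('scene',): cv2.imwrite(f'pics/{n}8.png',viewer.capture(n)[:,:,::-1])"
```

```text
clock,yaw [13.2   4.37] want 4.35 gap -0.003429962193665337 F [-1.   0.1  0.3] pos [0.5716 0.0103 0.1101]
TCP in case mm [  15.8 -173.4  110.1]
```

View pics/scene8.png

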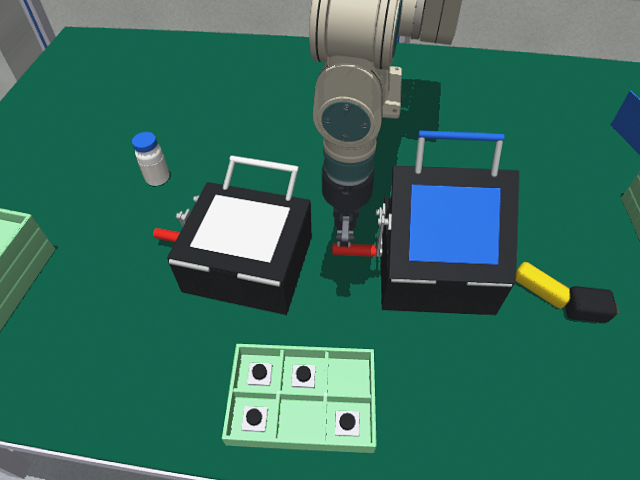

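The lid is sinking and the contact force is gone. Backing straight up.

>>> {"fn": "play_rows", "kwargs": {
  "rows": [
    [[0,0,0,-15,0],[0,0,0,-20,0],[0,0,0,-20,0],[0,0,0,-20,0],[0,0,0,-20,0],[0,0,0,-20,0],[0,0,0,-20,0],[0,0,0,-20,0],[0,0,0,-20,0],[0,0,0,-15,0],[0,0,0,0,0],[0,0,0,0,0]]
  ]
}}

```text
clock: 14.45
position: [0.5738, 0.0102, 0.3013]
orientation: [0.999, 0.038, -0.001, -0.0]
force: [0.2, 0.1, 0.1]
finger_gap: 0.001
```

>>> {"fn": "play_rows", "kwargs": {
  "rows": [
    [[0,0,0,0,0],[0,0,0,0,0],[0,0,0,0,0],[0,0,0,0,0],[0,0,0,0,0],[0,0,0,0,0],[0,0,0,0,0],[0,0,0,0,0],[0,0,0,0,0],[0,0,0,0,0],[0,0,0,0,0],[0,0,0,0,0]]
  ]
}}

```text
clock: 15.65
position: [0.5748, 0.0101, 0.3025]
orientation: [0.999, 0.038, 0.0, 0.0]
force: [-1.2, 0.1, -1.3]
finger_gap: 0.0
```

>>> {"fn": "play_rows", "kwargs": {
  "rows": [
    [[0,0,0,0,0],[0,0,0,0,0],[0,0,0,0,0],[0,0,0,0,0],[0,0,0,0,0],[0,0,0,0,0],[0,0,0,0,0],[0,0,0,0,0],[0,0,0,0,0],[0,0,0,0,0],[0,0,0,0,0],[0,0,0,0,0]]
  ]
}}

```text
clock: 16.85
position: [0.5748, 0.0101, 0.3025]
orientation: [0.999, 0.038, 0.0, 0.0]
force: [0.8, 0.5, -0.2]
finger_gap: 0.002
```

>>> {"fn": "play_rows", "kwargs": {
  "rows": [
    [[0,0,0,0,0],[0,0,0,0,0],[0,0,0,0,0],[0,0,0,0,0],[0,0,0,0,0],[0,0,0,0,0],[0,0,0,0,0],[0,0,0,0,0],[0,0,0,0,0],[0,0,0,0,0],[0,0,0,0,0],[0,0,0,0,0]]
  ]
}}

```text
clock: 18.05
position: [0.5748, 0.0101, 0.3025]
orientation: [0.999, 0.038, -0.0, 0.0]
force: [-0.7, 0.2, 0.5]
finger_gap: -0.004
```

```bash
python3 rel.py;  python3 -c "
from h import *
a=viewer.capture('scene')[:,:,::-1]
cv2.imwrite('pics/scene9.png',a)
b=cv2.imread('pics/scene0.png'); d=cv2.absdiff(a.copy(),b).max(2); print('diff px near blue lid/handle',(d[155:310,378:515]>40).sum(),'white case',(d[150:310,150:315]>40).sum(),'red bar',(d[240:270,325:380]>40).sum())"
```

```text
clock,yaw [18.05  4.37] want 4.35 gap -0.004219944130418766 F [-0.7  0.2  0.5] pos [0.5748 0.0101 0.3025]
TCP in case mm [  18.9 -173.8  302.5]
diff px near blue lid/handle 674 white case 0 red bar 976
```

View pics/scene9.png

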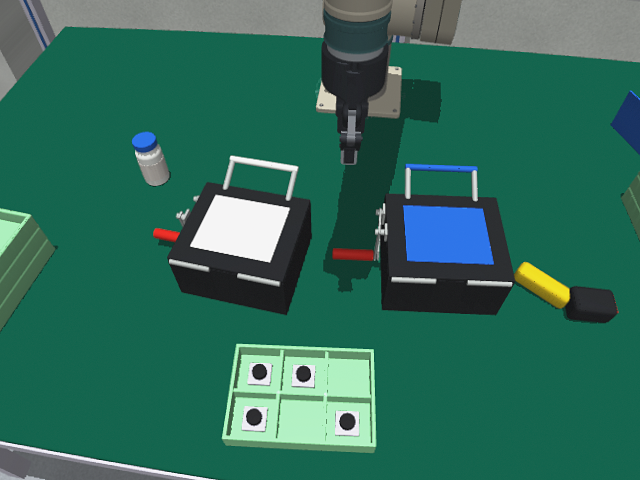

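The lid looks shut (bar at 406–477, 168 as at start), but 674 pixels differ. I'll check whether that is shadow or motion.

```bash
python3 -c "
from h import *
a=viewer.capture('scene')[:,:,::-1].copy(); p=cv2.imread('pics/scene9.png'); b=cv2.imread('pics/scene0.png')
print('vs last',(cv2.absdiff(a,p).max(2)>15).sum())
c=[cv2.resize(i[150:310,370:520],None,fx=2.6,fy=2.6) for i in (b,a)]; cv2.imwrite('pics/cmp.png',np.hstack(c))
d=cv2.absdiff(a,b).max(2)>40
print(np.argwhere(d[155:310,378:515]).min(0)+[155,378],np.argwhere(d[155:310,378:515]).max(0)+[155,378])
def blue(i): m=(i[:,:,0]>i[:,:,2]*2.0)&(i[:,:,0]>120); m[180:]=0; m[:,:380]=0; m[:,500:]=0; return m
for i in(b,a): print('handle',blue(i).sum(),np.argwhere(blue(i)).mean(0))
"
```

```text
vs last 2
[155 378] [212 396]
handle 413 [167.31476998 441.53026634]
handle 413 [167.31476998 441.53026634]
```

View pics/cmp.png

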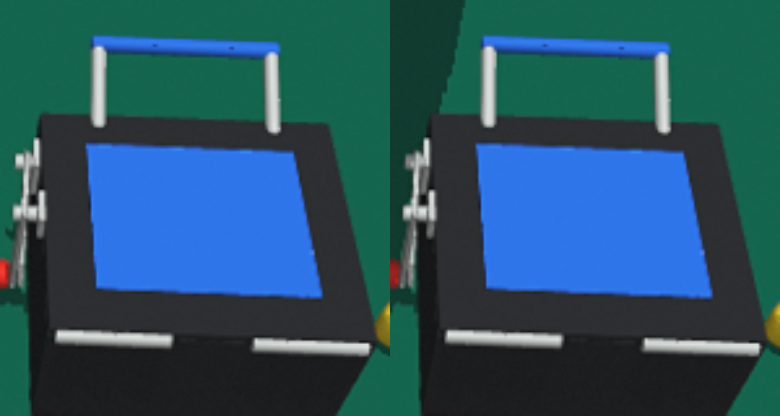

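The handle pixels are identical to the start, so the difference is only the arm's shadow and the lid is fully shut. Handing in.

```bash
python3 -c "
from bench import bot; print(bot.sign_off())"
```

```text
the job is handed in; nothing more can be done
None
```

I raised the blue-handled lid to about 1.22 rad and let go. The stay locked, and the lid stood open by itself for about 4 s. I then pressed the red release bar down until the stay broke (about 4 N measured partway through the press). The lid sank shut by itself.

- **Blue lid:** in the last picture its handle pixels match the starting picture exactly, so it is fully shut. It was not moving between the last two pictures.
- **White-handled case:** no pixels in its area changed, so it stayed shut.
- **Arm:** it is clear of everything, with the tool at about 0.30 m height and only sensor noise in the force reading.
- **Time:** about 18 s of the 46 s allowed.

One check flagged a difference: 674 pixels near the blue case and 976 at its red bar differed from the start. Around the case this is the arm's shadow. The red bar looks shadowed too, and in the picture it is back in its shut position.

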